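# Dock the tray of ointment tins and pick out the full one by weight

## Robot

A 6-joint arm with a two-finger parallel gripper is mounted at the origin on the work surface. World frame = base frame: x ahead of the robot, y to its left, z up, the work surface at z = 0. Lengths are in mm, angles in rad, forces in N, time in s.
With the tool pointing down it reaches from about 300 to 775 mm from the base axis. Payload 14.6 kg.
Tool frame: the origin (TCP) lies between the finger pads; the fingertips stand 19 mm ahead of it and the grasp point (between the pads) is the TCP; z points along the fingers, y is the line along which they close (so a half turn about z gives the same grasp; the last joint's range is limited). The gripper opens to 94 mm and grips with 3 to 60 N. Pads are 16 mm wide; open, the fingers measure 119 mm over their backs; the gripper's body (75 mm by 177 mm) begins 78 mm behind the grasp point.
Start: joints at [-1.411, 0.3, 1.521, -0, 1.321, -0.067], TCP at [123.667, -535.907, 224.446] pointing down, gripper open.
Joint ranges: [-3.03, 3.03], [-0.79, 2.21], [0.23, 2.52], [-1.04, 4.18], [0, 3.07], [-2.55, 2.55]. Speed limits (rad/s): [2.22, 2.22, 2.57, 3.14, 3.14, 3.14].

## Interface

Orientations are given as [roll, pitch, yaw] about the fixed x, y, z axes, in that order (R = Rz(yaw) Ry(pitch) Rx(roll)).
In Python, from cell import monitor, imaging, job, find_in, trace gives the robot as it stands. The module is installed in compiled form; this text tells all that it offers.
- The arm moves only by the tool arm_command, never from a script. Its argument "steps" is a list of rows, each a list of 5 numbers: the opening, from 0 (shut) to 1 (fully open), then the shift along the tool's x, y, z in mm, then the turn about the tool's z in degrees. In form: [[gripper, dx, dy, dz, turn], ...]. A call has 1 to 20 rows; each row is the pose to reach, as a shift and turn from the pose commanded when the call began, along the tool's axes at that moment; what a row does not reach only later rows make up. A row lasts 1/8 s, in which the tool goes at most 62.5 mm and 10.7 degrees, less where a joint would pass 70% of its speed; a pose out of reach is approached as far as the arm can. A call with a gripper value outside its range is refused whole. The fingers move at their own pace and stop on an object; "force" is the grip in N (left out, the last holds). Time passes only in rows, so rows that repeat a pose let the fingers close. It gives the time, the measured TCP pose, the force, the opening and the grip force at its end, in the units of the state.
- monitor.read_state(): the state, without advancing time (a new reading comes with each control period).
- imaging.camera(name): name is "scene" or "top" or "wrist"; returns a dict with "img" (400x640x3 uint8, red, green, blue), "mtx" (3x3 intrinsics, pixels), "D" ([k1, k2, p1, p2, k3] as OpenCV has them; the pictures are not rectified), "view" (4x4, takes a point from world to camera coordinates). Camera axes: x right, y down, z forward; pixel columns grow to the right and rows downward; lengths in mm; the calibration is good to about 2 mm. A picture is of the moment at which its call begins. There is no depth.
- job.sign_off(): hands the job in; it is judged then, once.
Trained networks look in a picture, given as the dict that the camera call returned (one of the last four; its "shot" number tells which), for a name from the list of things; names that differ only in an ending like _2 or _b are one class to them, and where a whole thing is asked for, a point or a joint stands for the part that bears it (a point fixed in the world has none). Each returns a list of dicts, best first, with "p" (0 to 1); they miss things now and then, are a little off and sometimes report something else, mostly with a low value. They report only what shows in the picture. A call takes as long as a camera call. They do not tell look-alikes from the thing itself.
- find_in(picture, target): "rect" ([centre column, centre row, width, height] in pixels, round what is visible of it).
- trace(picture, target): "region" (400x640 bool, what is visible of it) and "rect" ([centre column, centre row, width, height] in pixels, round what is visible of it).
The state is a dict: "clock": time; "joints": joint angles; "qd": joint speeds; "effort": joint torques, N m; "eef_pos": TCP position; "eef_rot": TCP orientation; "wrist_force": force on the tool from outside, world axes, zero at the start; "moment": the same for the moment, N m; "finger_gap": finger opening in mm; "finger_force": force on a finger pad.
Only numpy, scipy, OpenCV 4.12 (cv2) and the standard library are available. Lean on these libraries where they do the work, as an engineer would, in place of code of your own. Each camera call takes 0.05 s, during which the arm holds its last target. There are 200 camera calls.

## Task

Push the tray with its three tins standing on it fully home into its holder on the dispensing bench. Then find by feel which tin is the heaviest (the full one) and finish while holding that tin up in the gripper, upright, still and at least 10 cm above the tray; any other tin you lifted goes back standing on the tray, which stays home. Do not topple any tin, and leave the carton, the bottle and the white box alone.

Things in the scene. Friction and masses are not known exactly. Their poses are not given: they have to be found in the camera images.
- holder: low teal U-shaped holder fixed to the bench, open towards the robot: side rails 24 mm high (x -60 to +97 mm) whose lips, 18 to 24 mm up, reach 8 mm over the tray's side rims, and a stop bar 24 mm high, near face at x = +85 mm. Origin on the bench at the centre of the tray's underside when the tray is fully home against the stop; x = push-in direction, away from the robot, y left, z up.
- tray: flat dark steel tray 170 (x) by 360 mm (y), floor 5 mm thick, rim 14 mm high, about 0.5 kg, loose on the bench, its far end already in the holder's slots (4 mm side play), 50 to 100 mm short of home. Origin at the centre of its underside, axes like the holder's. Loaded, it slides against 2 to 6 N of friction and stays where left.
- tab (a point): top centre of the tray's push tab: an upright plate 8 mm thick (x), 60 mm wide (y), in the middle of the tray's near edge, 81 mm from the tray's centre (x = -81 mm), its top 60 mm above the bench. No tin stands nearer to the tab than 40 mm. Axes as the tray's.
- tin_a: one of three closed round aluminium tins, identical to look at: cylinder 60 mm across, 68 mm high, 90 to 360 g. Origin at the centre of its underside, z up. They stand in a row across the tray (y), about 110 mm apart, in any order, on the tray floor 5 mm above the bench. One is heavier than the others by at least 130 g; the names do not tell which.
- tin_b: one of three closed round aluminium tins, identical to look at: cylinder 60 mm across, 68 mm high, 90 to 360 g. Origin at the centre of its underside, z up. They stand in a row across the tray (y), about 110 mm apart, in any order, on the tray floor 5 mm above the bench. One is heavier than the others by at least 130 g; the names do not tell which.
- tin_c: one of three closed round aluminium tins, identical to look at: cylinder 60 mm across, 68 mm high, 90 to 360 g. Origin at the centre of its underside, z up. They stand in a row across the tray (y), about 110 mm apart, in any order, on the tray floor 5 mm above the bench. One is heavier than the others by at least 130 g; the names do not tell which.
- carton: bystander: cardboard carton 70 x 130 x 50 mm high, to the left; origin at the centre of its underside
- syrup: bystander: closed amber bottle 56 mm diameter, 120 mm high, to the right; origin at the centre of its underside
- strip_box: bystander: open white box 100 x 140 x 50 mm high, to the left and far; origin at the centre of its underside
Things that resemble listed ones, but are neither listed nor needed, are in the scene too. Leave any pink or red look-alike of the tin_c alone.

How it is judged (in metres and radians):
On the way:
1. the tray is fully home in the holder with all three tins standing on it (x of tray in the frame of holder between -0.006 and 0.01 m and y of tray in the frame of holder between -0.01 and 0.01 m and angle between the x axis of tray and the x axis of holder, either way round below 0.07 rad and angle between tray's own z axis and vertical below 0.05 rad and z of tin_a in the frame of tray between -0.003 and 0.011 m and angle between each of tin_a, tin_b, tin_c's own z axis and vertical below 0.1 rad and x of tin_a in the frame of tray between -0.085 and 0.085 m and y of tin_a in the frame of tray between -0.18 and 0.18 m and z of tin_b in the frame of tray between -0.003 and 0.011 m and x of tin_b in the frame of tray between -0.085 and 0.085 m and y of tin_b in the frame of tray between -0.18 and 0.18 m and z of tin_c in the frame of tray between -0.003 and 0.011 m and x of tin_c in the frame of tray between -0.085 and 0.085 m and y of tin_c in the frame of tray between -0.18 and 0.18 m), for 0.2 s.
At the end, for the whole second after the job is handed in: Tray home (within 6 mm of the stop, 4 degrees of straight); the two lighter tins stand upright and still on it (each presses on it with under 2.25 N; the heaviest weighs over 2.9 N); the heaviest is held still by the fingers alone, within 11 degrees of upright, over 100 mm above the tray (x of tray in the frame of holder between -0.006 and 0.01 m and y of tray in the frame of holder between -0.01 and 0.01 m and angle between the x axis of tray and the x axis of holder, either way round below 0.07 rad and angle between tray's own z axis and vertical below 0.05 rad and linear speed of each of tray, tin_a, tin_b, tin_c below 0.03 m/s and ((contact force between the fingers and tin_a above 1 N and z of tin_a in the frame of tray above 0.1 m and height (world z) of tin_a below 0.6 m and angle between tin_a's own z axis and vertical below 0.2 rad and contact force between tin_a and tray below 0.05 N and contact force between tin_a and holder below 0.05 N and contact force between tin_a and tin_b below 0.05 N and contact force between tin_a and tin_c below 0.05 N and (z of tin_b in the frame of tray between -0.003 and 0.011 m and angle between tin_b's own z axis and vertical below 0.1 rad and x of tin_b in the frame of tray between -0.085 and 0.085 m and y of tin_b in the frame of tray between -0.18 and 0.18 m) and (z of tin_c in the frame of tray between -0.003 and 0.011 m and angle between tin_c's own z axis and vertical below 0.1 rad and x of tin_c in the frame of tray between -0.085 and 0.085 m and y of tin_c in the frame of tray between -0.18 and 0.18 m) and contact force between each of tin_b, tin_c and tray below 2.25 N) or (contact force between the fingers and tin_b above 1 N and z of tin_b in the frame of tray above 0.1 m and height (world z) of tin_b below 0.6 m and angle between tin_b's own z axis and vertical below 0.2 rad and contact force between tin_b and tray below 0.05 N and contact force between tin_b and holder below 0.05 N and contact force between tin_b and tin_a below 0.05 N and contact force between tin_b and tin_c below 0.05 N and (z of tin_a in the frame of tray between -0.003 and 0.011 m and angle between tin_a's own z axis and vertical below 0.1 rad and x of tin_a in the frame of tray between -0.085 and 0.085 m and y of tin_a in the frame of tray between -0.18 and 0.18 m) and (z of tin_c in the frame of tray between -0.003 and 0.011 m and angle between tin_c's own z axis and vertical below 0.1 rad and x of tin_c in the frame of tray between -0.085 and 0.085 m and y of tin_c in the frame of tray between -0.18 and 0.18 m) and contact force between each of tin_a, tin_c and tray below 2.25 N) or (contact force between the fingers and tin_c above 1 N and z of tin_c in the frame of tray above 0.1 m and height (world z) of tin_c below 0.6 m and angle between tin_c's own z axis and vertical below 0.2 rad and contact force between tin_c and tray below 0.05 N and contact force between tin_c and holder below 0.05 N and contact force between tin_c and tin_a below 0.05 N and contact force between tin_c and tin_b below 0.05 N and (z of tin_a in the frame of tray between -0.003 and 0.011 m and angle between tin_a's own z axis and vertical below 0.1 rad and x of tin_a in the frame of tray between -0.085 and 0.085 m and y of tin_a in the frame of tray between -0.18 and 0.18 m) and (z of tin_b in the frame of tray between -0.003 and 0.011 m and angle between tin_b's own z axis and vertical below 0.1 rad and x of tin_b in the frame of tray between -0.085 and 0.085 m and y of tin_b in the frame of tray between -0.18 and 0.18 m) and contact force between each of tin_a, tin_b and tray below 2.25 N))); the arm keeps its last pose, push and grip.
It fails at once if a tin is tipped over (more than about 35 degrees) (angle between any of tin_a, tin_b, tin_c's own z axis and vertical above 0.6 rad).
It fails at once if the carton, the bottle or the white box is moved by more than 3 cm (distance of any of carton, syrup, strip_box from where it was at the start of the episode above 0.03 m).
It also fails if it takes over 72 s, if anything falls off the work surface, if the arm or the gripper's body presses on something with over 40 N, if the wrist force passes 120 N, or if a joint passes its speed limit or range.

## Working session

There is one attempt and no reset: what is moved stays moved. The work goes in short steps, Python scripts to look and compute and a tool call to move; the robot and the scene stay as the last step left them, time stands still between calls to the robot, and variables do not carry over. Pictures are saved under pics/ and viewed, at most 10 in all, crops included, and the job is handed in when it is done.

Besides the shell and the picture viewer there is one more tool, called after "Emit:" as name([rows], argument=value, ...), one row to a line, values as JSON. arm_command: Moves the arm, as the interface text tells. Its arguments: {"type":"object","properties":{"steps":{"type":"array","items":{"type":"array","items":{"type":"number"}}},"force":{"type":"number"}},"required":["steps"]}

```bash
mkdir -p pics; cat > h.py <<'E'
import numpy as np,cv2
from cell import monitor,imaging,job,find_in,trace
def ray(pic,uv,z):
    K,D,V=pic["mtx"],np.array(pic["D"],float),np.array(pic["view"])
    p=cv2.undistortPoints(np.array([[uv]],float),np.array(K,float),D)[0,0]
    R,t=V[:3,:3],V[:3,3]; c=-R.T@t; d=R.T@np.array([p[0],p[1],1]); return (c+d*(z-c[2])/d[2]).round(1)
E
python3 - <<'E'
from h import *
s=monitor.read_state(); print(s)
ims=[]
for n in("top","scene"):
    p=imaging.camera(n); ims.append(p["img"])
    for t,z in(("tin_a",73),("tab",60),("tray",14),("holder",24)):
        for f in find_in(p,t)[:5]:
            print(n,t,round(f["p"],2),np.round(f["rect"]),ray(p,f["rect"][:2],z))
cv2.imwrite("pics/a.png",ims[0][...,::-1]);cv2.imwrite("pics/b.png",ims[1][...,::-1])
E
```

```text
{'clock': 0.0, 'joints': array([-1.41059669e+00,  3.00480654e-01,  1.52159377e+00,  7.52435816e-06,
        1.32071179e+00, -6.65721931e-02]), 'qd': array([ 4.80502637e-04, -7.17642348e-04,  7.57123847e-04,  2.01598240e-03,
       -7.45113690e-04,  3.20766151e-05]), 'effort': array([ 1.24827537e-03, -5.31802011e+01, -3.52735913e+01,  7.09236693e-02,
        2.43535725e-02, -1.13077563e-04]), 'eef_pos': array([ 123.63226028, -535.6688504 ,  223.8757139 ]), 'eef_rot': array([-3.14040222e+00, -8.66711330e-05,  2.26769910e-01]), 'wrist_force': array([ 1.04150512, -0.33272635,  0.1517336 ]), 'moment': array([-0.03447933, -0.01271754, -0.02919897]), 'finger_force': 0.0, 'finger_gap': 94.05805822082817}
top tin_a 0.88 [327. 178.  20.  18.] [589.7  16.1  73. ]
top tin_a 0.88 [363. 175.  19.  16.] [596.5 -97.9  73. ]
top tin_a 0.88 [416. 187.  20.  19.] [ 553.6 -263.5   73. ]
top tin_a 0.87 [413. 155.  25.  21.] [ 656.  -257.5   73. ]
top tin_a 0.51 [295. 189.  19.  25.] [558.3 117.1  73. ]
top tab 0.95 [330. 184. 108.  66.] [571.    6.8  60. ]
top holder 0.74 [330. 164. 121.  61.] [640.   5.  24.]
scene tin_a 0.95 [235. 221.  25.  26.] [ 672.7 -256.7   73. ]
scene tin_a 0.94 [284. 208.  21.  23.] [623.  -98.9  73. ]
scene tin_a 0.89 [236. 201.  20.  25.] [ 594.7 -259.4   73. ]
scene tin_a 0.81 [352. 197.  19.  27.] [583.2 124.3  73. ]
scene tin_a 0.8 [320. 206.  18.  31.] [615.6  17.2  73. ]
scene tab 0.79 [316. 207. 104.  61.] [611.   5.  60.]
scene tray 0.8 [320. 206. 107.  52.] [579.5  14.6  14. ]
scene holder 0.83 [321. 227. 119.  54.] [666.9  19.3  24. ]
```

View pics/a.png

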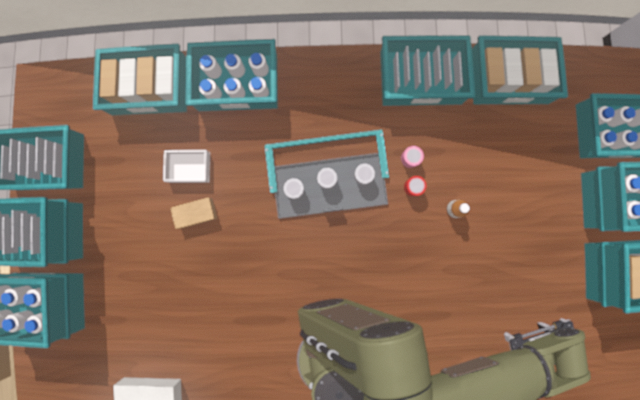

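View pics/b.png

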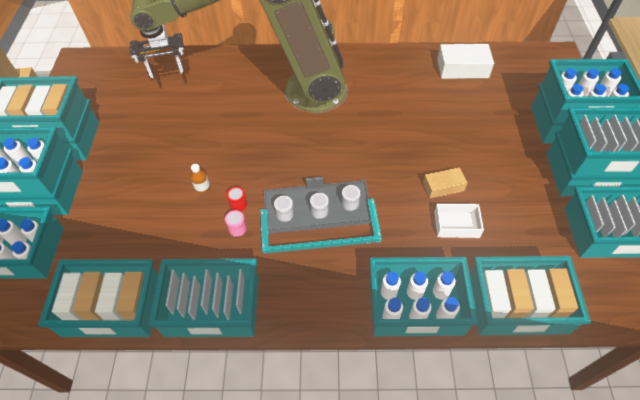

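Top view: three white tins at (293,188), (327,178) and (365,174) on the dark tray. The pink and red look-alikes are at (413,156) and (416,186), the bottle at (458,209). The scene view shows the tab at about (315,181).

```bash
python3 - <<'E'
from h import *
p=imaging.camera("top"); q=imaging.camera("scene")
for pic,n in((p,"top"),(q,"scene")):
    for t,z in(("tray",14),("tab",14),("holder",24)):
        for f in trace(pic,t)[:1]:
            c=cv2.findContours(f["region"].astype(np.uint8),0,1)[0]
            b=cv2.boxPoints(cv2.minAreaRect(np.vstack(c)))
            print(n,t,round(f["p"],2),f["region"].sum(),[(u.round(0).tolist(),ray(pic,u,z)[:2].tolist()) for u in b])
a=cv2.resize(p["img"][115:230,250:410],None,fx=5,fy=5,interpolation=2)[:575]
b=cv2.resize(q["img"][165:260,240:400],None,fx=5,fy=5,interpolation=2)
cv2.imwrite("pics/c.png",a[...,::-1]);cv2.imwrite("pics/d.png",b[...,::-1])
E
```

```text
top tray 0.67 4701 [([271.0, 166.0], [638.5, 198.2]), ([380.0, 151.0], [678.0, -162.0]), ([387.0, 204.0], [505.0, -179.2]), ([278.0, 219.0], [466.0, 178.1])]
top tab 0.73 4709 [([270.0, 165.0], [642.4, 199.3]), ([381.0, 151.0], [679.6, -163.3]), ([387.0, 204.0], [505.8, -179.4]), ([277.0, 218.0], [469.0, 180.2])]
top holder 0.74 1079 [([263.0, 144.0], [710.1, 221.7]), ([382.0, 129.0], [752.0, -169.5]), ([388.0, 176.0], [596.5, -184.2]), ([269.0, 191.0], [555.0, 203.6])]
scene tray 0.82 3570 [([261.0, 182.0], [476.0, -193.4]), ([366.0, 172.0], [434.2, 178.5]), ([371.0, 223.0], [647.2, 185.2]), ([266.0, 233.0], [684.2, -162.0])]
scene tab 0.88 3475 [([261.0, 183.0], [478.1, -191.3]), ([365.0, 171.0], [430.7, 177.7]), ([371.0, 223.0], [646.5, 186.7]), ([267.0, 234.0], [688.3, -157.5])]
scene holder 0.84 1268 [([257.0, 209.0], [596.6, -196.3]), ([376.0, 197.0], [552.3, 209.1]), ([381.0, 242.0], [725.2, 212.9]), ([262.0, 254.0], [765.2, -169.7])]
```

View pics/c.png

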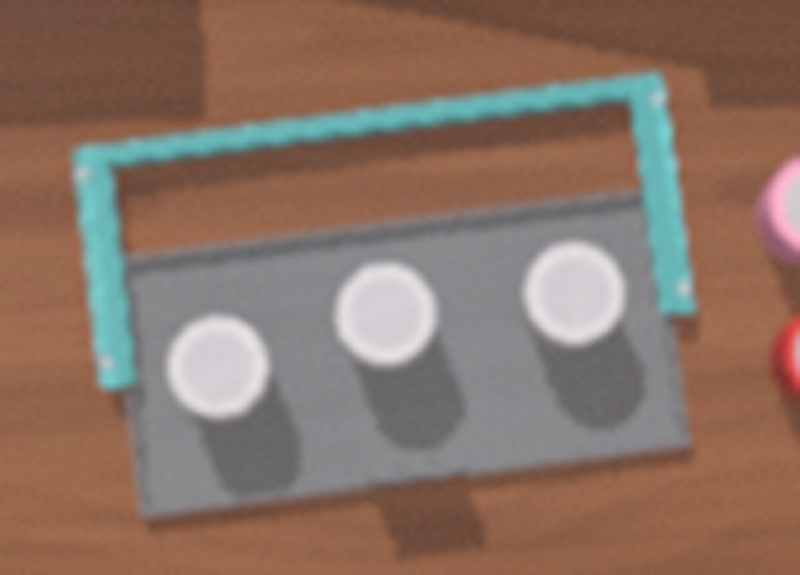

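View pics/d.png

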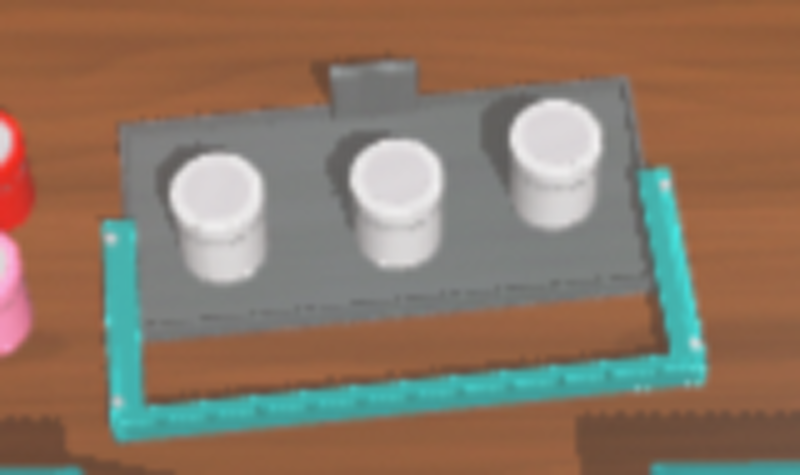

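```bash
python3 - <<'E'
from h import *
p=imaging.camera("top"); q=imaging.camera("scene")
T=lambda x,y,z:ray(p,(250+x/5-.4,115+y/5-.4),z)[:2]
S=lambda x,y,z:ray(q,(240+x/5-.4,165+y/5-.4),z)[:2]
for n,x,y,z in(("trayNL",145,516,14),("NR",690,446,14),("FL",133,262,14),("FR",640,197,14),("stopNL",120,163,24),("stopNR",632,100,24),("railL",117,388,24),("railR",678,312,24),("tinL",219,366,73),("tinM",386,313,73),("tinR",574,292,73)): print(n,T(x,y,z))
print()
for n,x,y,z in(("trayNL",626,78,14),("NR",120,124,14),("tab",373,63,60),("tabL",415,63,60),("tabR",331,67,60),("stopFL",705,365,24),("stopFR",118,420,24),("railL",655,170,24),("railR",118,222,24),("tinL",555,130,73),("tinM",397,174,73),("tinR",217,194,73)): print(n,S(x,y,z))
E
```

```text
trayNL [469.2 175.9]
NR [ 505.6 -179.8]
FL [635.5 180.6]
FR [ 669.7 -152.7]
stopNL [699.6 187. ]
stopNR [ 732.4 -148.6]
railL [552.4 191.4]
railR [ 592.4 -173.6]
tinL [561.3 121.4]
tinM [591.9  16. ]
tinR [ 602.1 -102.2]

trayNL [471.8 174. ]
NR [ 507.5 -181.8]
tab [490.4  -3.3]
tabL [490.7  25.6]
tabR [493.4 -32.2]
stopFL [709.3 213.3]
stopFR [ 746.4 -166.1]
railL [556.8 189.2]
railR [ 595.3 -176.2]
tinL [556.6 119.2]
tinM [590.8  13.8]
tinR [ 605.4 -104.6]
```

Tray yaw is about 0.10 rad. The near face of the tab is at about (488,-3), and the push to home is about 60 mm. I'll approach with the gripper closed.

Emit:
arm_command([
  [0,436,-442,60,7.2],
  [0,436,-442,60,7.2],
  [0,436,-442,60,7.2],
  [0,436,-442,60,7.2],
  [0,436,-442,60,7.2],
  [0,436,-442,60,7.2],
  [0,436,-442,60,7.2],
  [0,436,-442,60,7.2],
  [0,436,-442,60,7.2],
  [0,436,-442,60,7.2],
  [0,436,-442,60,7.2],
  [0,436,-442,120,7.2],
  [0,436,-442,180,7.2],
  [0,436,-442,180,7.2],
  [0,436,-442,180,7.2],
  [0,436,-442,180,7.2],
], force=20)

```text
clock: 3.0
eef_pos: [450.4, -7.5, 46.9]
eef_rot: [3.141, -0.004, 0.101]
wrist_force: [-0.6, 0.8, -0.8]
finger_gap: 0.6
finger_force: 0.0
```

Emit:
arm_command([
  [0,8,0,0,0],
  [0,16,0,0,0],
  [0,21,0,0,0],
  [0,25,0,0,0],
  [0,28,0,0,0],
  [0,31,0,0,0],
  [0,34,0,0,0],
  [0,38,0,0,0],
  [0,42,0,0,0],
  [0,46,0,0,0],
  [0,50,0,0,0],
  [0,54,0,0,0],
  [0,58,0,0,0],
  [0,62,0,0,0],
  [0,66,0,0,0],
  [0,70,0,0,0],
  [0,73,0,0,0],
  [0,75,0,0,0],
  [0,76,0,0,0],
])

```text
clock: 5.38
eef_pos: [524.8, 0.5, 44.5]
eef_rot: [3.142, -0.0, 0.101]
wrist_force: [-4.5, -0.5, -1.0]
finger_gap: 0.8
finger_force: 1.9
```

```bash
python3 - <<'E'
from h import *
p=imaging.camera("scene")
print(monitor.read_state()["wrist_force"])
for f in find_in(p,"tin_a")[:5]: print(round(f["p"],2),ray(p,f["rect"][:2],60))
b=cv2.resize(p["img"][165:265,240:400],None,fx=5,fy=5,interpolation=2)
cv2.imwrite("pics/e.png",b[...,::-1])
E
```

```text
[-3.00181211 -1.11381185 -1.06194003]
0.86 [648.7  18.3  60. ]
0.79 [ 582.5 -262.4   60. ]
0.71 [622.4 125.1  60. ]
0.65 [665.2 -91.9  60. ]
0.64 [ 669.  -258.2   60. ]
```

View pics/e.png

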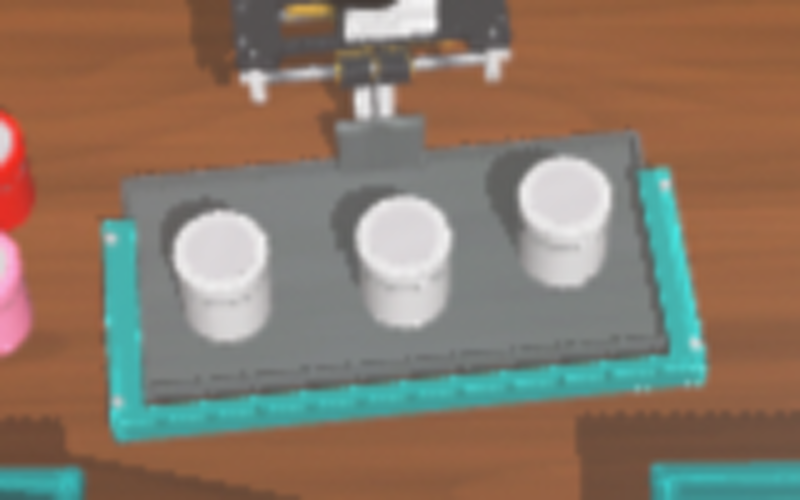

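The tray is being pushed straight, with all tins standing. A small gap to the stop bar remains, so I'll creep on and watch the force.

Emit:
arm_command([
  [0,1.5,0,0,0],
  [0,3,0,0,0],
  [0,4.5,0,0,0],
  [0,6,0,0,0],
  [0,7.5,0,0,0],
  [0,9,0,0,0],
  [0,10.5,0,0,0],
  [0,11,0,0,0],
])

```text
clock: 6.48
eef_pos: [535.7, 1.6, 44.5]
eef_rot: [-3.142, 0.0, 0.101]
wrist_force: [-4.8, -0.5, 2.9]
finger_gap: 0.9
finger_force: 2.4
```

Emit:
arm_command([
  [0,1,0,0,0],
  [0,2,0,0,0],
  [0,3,0,0,0],
  [0,4,0,0,0],
  [0,4,0,0,0],
])

```text
clock: 7.1
eef_pos: [539.5, 1.9, 44.4]
eef_rot: [3.141, 0.001, 0.101]
wrist_force: [-6.5, -1.7, 2.9]
finger_gap: 0.8
finger_force: 3.2
```

Emit:
arm_command([
  [0,1,0,0,0],
  [0,2,0,0,0],
  [0,3,0,0,0],
  [0,4,0,0,0],
  [0,4,0,0,0],
])

```text
clock: 7.72
eef_pos: [539.5, 2.1, 43.6]
eef_rot: [-3.141, 0.011, 0.101]
wrist_force: [-35.9, -5.6, 19.9]
finger_gap: 0.4
finger_force: 18.4
```

The force jumped to 36 N, so the tray is against the stop. Backing off, rising and looking at the tins.

Emit:
arm_command([
  [0,-4,0,0,0],
  [0,-15,0,0,0],
  [0.5,-45,0,-30,0],
  [0.75,-60,0,-80,0],
  [0.9,-60,0,-130,0],
  [0.9,-60,0,-130,0],
  [0.9,-60,0,-130,0],
])

```text
clock: 8.6
eef_pos: [483.7, -3.6, 173.8]
eef_rot: [-3.142, -0.0, 0.101]
wrist_force: [-0.1, 0.1, -0.4]
finger_gap: 47.1
finger_force: 0.0
```

```bash
python3 - <<'E'
from h import *
for n in("top","scene"):
    p=imaging.camera(n)
    for f in trace(p,"tin_a")[:5]:
        m=f["region"].astype(np.uint8); 
        w=ray(p,f["rect"][:2],73)
        # fit: project cylinder centre: silhouettes' rect centre vs modelled
        V=np.array(p["view"])
        a=np.linspace(0,2*np.pi,60)
        def model(c):
            P=np.vstack([np.c_[c[0]+30*np.cos(a),c[1]+30*np.sin(a),0*a+z] for z in(5,73)])
            u=cv2.projectPoints(P,cv2.Rodrigues(V[:3,:3])[0],V[:3,3],np.array(p["mtx"],float),np.array(p["D"],float))[0][:,0]
            M=np.zeros((1600,2560),np.uint8);cv2.fillConvexPoly(M,cv2.convexHull((u*4+1.5).astype(np.int32)),1)
            mm=cv2.moments(M,True);return np.array([mm["m10"],mm["m01"]])/mm["m00"]/4-.375
        mm=cv2.moments(m,True);t=np.array([mm["m10"],mm["m01"]])/mm["m00"]
        from scipy.optimize import fsolve
        c=w[:2].copy()
        for _ in range(5):
            J=np.array([(model(c+d)-model(c-d))/40 for d in(np.array([20,0]),np.array([0,20]))]).T
            c=c-np.linalg.solve(J,model(c)-t)
        print(n,round(f["p"],2),t.round(1),m.sum(),c.round(1))
    cv2.imwrite("pics/f_%s.png"%n,cv2.resize(p["img"][115:265,240:420],None,fx=4,fy=4)[...,::-1])
print(monitor.read_state()["eef_pos"])
E
```

```text
top 0.89 [361.2 154.6] 299 [664.2 -96.8]
top 0.8 [324.1 158.9] 329 [653.2  22.8]
top 0.7 [414.7 185.7] 350 [ 560.  -265.5]
top 0.65 [291.3 169.3] 315 [622.4 128.4]
top 0.63 [411.5 156.5] 322 [ 654.4 -258.8]
scene 0.93 [235.7 222.4] 438 [ 657.4 -260.6]
scene 0.81 [352.9 212.2] 428 [621.5 126. ]
scene 0.74 [320.7 220.6] 412 [653.3  19.3]
scene 0.72 [284.3 223.3] 398 [ 662.6 -100.1]
scene 0.39 [321.4 235.2] 1264 [708.2  21.6]
[483.56740995  -3.60426755 173.29263225]
```

View pics/f_scene.png

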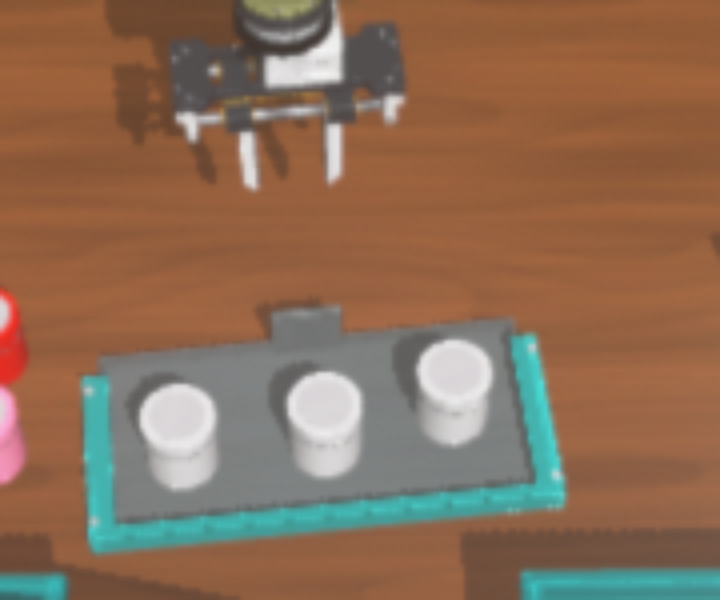

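The tray is home and the tins stand at about (622,127), (653,21) and (663,-98). Taking the middle one first.

Emit:
arm_command([
  [0.95,60,-3,0,0],
  [0.95,120,-6,0,0],
  [0.95,171,-7,0,0],
  [0.95,171,-7,0,0],
  [0.95,171,-7,40,0],
  [0.95,171,-7,80,0],
  [0.95,171,-7,110,0],
  [0.95,171,-7,128,0],
  [0.95,171,-7,128,0],
  [0.95,171,-7,128,0],
], force=25)

```text
clock: 10.05
eef_pos: [653.9, 20.5, 47.9]
eef_rot: [3.141, -0.002, 0.101]
wrist_force: [-0.2, 0.4, 0.1]
finger_gap: 89.5
finger_force: 0.0
```

```bash
python3 - <<'E'
from h import *
p=imaging.camera("scene");w=imaging.camera("wrist")
a=cv2.resize(p["img"][165:265,240:400],(512,320));b=cv2.resize(w["img"],(400,250))
b=cv2.copyMakeBorder(b,0,70,0,0,0); cv2.imwrite("pics/g.png",np.hstack([a[:,:400],b])[...,::-1])
s=monitor.read_state();print(s["eef_pos"],s["wrist_force"],s["finger_gap"])
E
```

```text
[653.9232789   20.56178545  47.86443052] [-0.55494894 -0.52917182  0.00662159] 89.37780454543149
```

View pics/g.png

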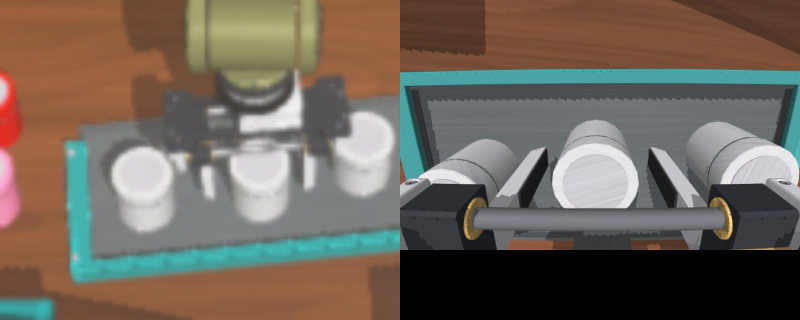

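The fingers straddle the middle tin, clear of its neighbours. Closing, then a gentle lift to weigh it.

Emit:
arm_command([
  [0.55,0,0,0,0],
  [0.55,0,0,0,0],
  [0.3,0,0,0,0],
  [0.3,0,0,0,0],
  [0.3,0,0,0,0],
  [0.3,0,0,0,0],
  [0.3,0,0,-6,0],
  [0.3,0,0,-14,0],
  [0.3,0,0,-24,0],
  [0.3,0,0,-30,0],
  [0.3,0,0,-30,0],
  [0.3,0,0,-30,0],
  [0.3,0,0,-30,0],
])

```text
clock: 11.78
eef_pos: [653.2, 20.6, 76.1]
eef_rot: [-3.142, 0.001, 0.101]
wrist_force: [-1.0, -0.5, -3.0]
finger_gap: 59.6
finger_force: 25.0
```

```bash
cat > w.py <<'E'
from h import *
F=[];E=[]
for _ in range(8):
    imaging.camera("wrist"); s=monitor.read_state(); F.append(s["wrist_force"]); E.append(s["effort"][1:3])
print(np.mean(F,0).round(2),np.std(F,0).round(2),np.mean(E,0).round(2),s["finger_gap"],s["finger_force"],s["eef_pos"].round(1),s["clock"])
E
python3 w.py
```

```text
[-0.08  0.15 -3.18] [0.36 0.68 0.62] [-72.15 -33.69] 59.578354787719285 24.99956488609314 [653.3  20.6  76.4] 12.175
```

Emit:
arm_command([
  [0.3,0,0,-15,0],
  [0.3,0,0,-40,0],
  [0.3,0,0,-65,0],
  [0.3,0,0,-90,0],
  [0.3,0,0,-105,0],
  [0.3,0,0,-110,0],
  [0.3,0,0,-110,0],
  [0.3,0,0,-110,0],
  [0.3,0,0,-110,0],
])

```text
clock: 13.3
eef_pos: [653.2, 20.6, 185.7]
eef_rot: [-3.141, 0.001, 0.101]
wrist_force: [-0.7, -0.4, -3.2]
finger_gap: 60.3
finger_force: 25.0
```

```bash
python3 w.py; python3 w.py; python3 w.py
```

```text
[-0.45  0.37 -3.04] [0.32 0.49 0.52] [-69.87 -36.91] 59.868208743682594 24.999491572380066 [653.4  20.6 186.4] 13.7
[-0.14  0.09 -3.47] [0.3  0.34 0.4 ] [-69.93 -36.96] 59.7156908449808 24.999479949474335 [653.3  20.6 186.4] 14.1
[ 0.21 -0.35 -3.42] [0.42 0.37 0.32] [-69.94 -36.96] 59.5442455764596 24.999487102031708 [653.4  20.6 186.5] 14.5
```

The middle tin reads about 3.3 N, against 2.25 N at most for a light one. There is time, so I'll set it back and take the empty-gripper baseline to rule out bias.

Emit:
arm_command([
  [0.3,0,0,30,0],
  [0.3,0,0,70,0],
  [0.3,0,0,105,0],
  [0.3,0,0,125,0],
  [0.3,0,0,134,0],
  [0.3,0,0,138,0],
  [0.3,0,0,140,0],
  [0.3,0,0,140,0],
  [0.8,0,0,140,0],
  [0.95,0,0,140,0],
  [0.95,0,0,140,0],
  [0.95,0,0,140,0],
  [0.95,0,0,110,0],
  [0.95,0,0,70,0],
  [0.95,0,0,30,0],
  [0.95,0,0,0,0],
  [0.95,0,0,0,0],
  [0.95,0,0,0,0],
])

```text
clock: 16.75
eef_pos: [652.9, 20.6, 185.1]
eef_rot: [-3.141, 0.002, 0.101]
wrist_force: [-0.1, -0.4, 0.3]
finger_gap: 89.4
finger_force: 0.0
```

```bash
python3 w.py; python3 w.py; python3 w.py
python3 - <<'E'
from h import *
p=imaging.camera("scene");w=imaging.camera("wrist")
a=cv2.resize(p["img"][165:265,240:400],(512,320));b=cv2.resize(w["img"],(400,250))
b=cv2.copyMakeBorder(b,0,70,0,0,0); cv2.imwrite("pics/h.png",np.hstack([a[:,:400],b])[...,::-1])
E
```

```text
[-0.14 -0.33  0.12] [0.38 0.29 0.42] [-68.16 -35.68] 89.41911862418306 0.0 [653.3  20.6 186.1] 17.15
[ 0.21 -0.07  0.05] [0.55 0.47 0.47] [-67.83 -35.6 ] 89.1352646933836 0.0 [653.3  20.6 186.5] 17.55
[0.14 0.34 0.2 ] [0.44 0.67 0.48] [-67.9  -35.63] 89.1554635070639 0.0 [653.4  20.6 186.5] 17.95
```

View pics/h.png

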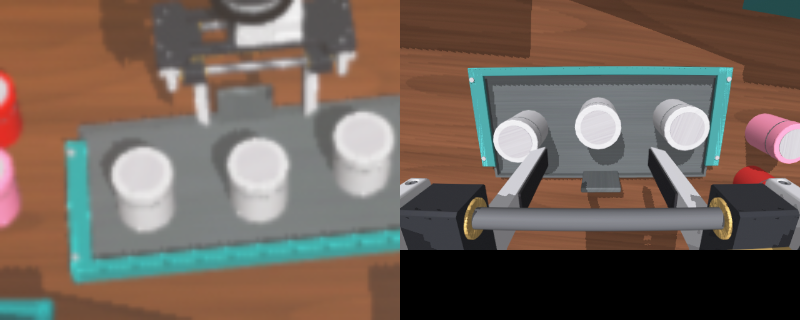

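The baseline is +0.1 N, so the middle tin weighs about 3.4 N. That is the full one. The picture shows all tins standing and the tray home, so I'll regrasp it and hold it up.

Emit:
arm_command([
  [0.95,0,0,40,0],
  [0.95,0,0,80,0],
  [0.95,0,0,115,0],
  [0.95,0,0,138,0],
  [0.95,0,0,138,0],
  [0.55,0,0,138,0],
  [0.55,0,0,138,0],
  [0.3,0,0,138,0],
  [0.3,0,0,138,0],
  [0.3,0,0,138,0],
  [0.3,0,0,138,0],
  [0.3,0,0,130,0],
  [0.3,0,0,110,0],
  [0.3,0,0,80,0],
  [0.3,0,0,50,0],
  [0.3,0,0,20,0],
  [0.3,0,0,0,0],
  [0.3,0,0,-10,0],
  [0.3,0,0,-10,0],
  [0.3,0,0,-10,0],
], force=25)

```text
clock: 20.55
eef_pos: [653.0, 20.6, 195.5]
eef_rot: [-3.141, 0.001, 0.101]
wrist_force: [-0.1, -0.6, -3.2]
finger_gap: 59.8
finger_force: 25.0
```

```bash
python3 w.py; python3 w.py
python3 - <<'E'
from h import *
p=imaging.camera("scene");w=imaging.camera("wrist")
a=cv2.resize(p["img"][165:265,240:400],(512,320));b=cv2.resize(w["img"],(400,250))
b=cv2.copyMakeBorder(b,0,70,0,0,0); cv2.imwrite("pics/i.png",np.hstack([a[:,:400],b])[...,::-1])
E
```

```text
[-0.36  0.16 -3.24] [0.25 0.29 0.29] [-69.88 -37.19] 59.838685725503254 24.999476373195648 [653.3  20.6 196.3] 20.95
[-0.11  0.19 -3.2 ] [0.44 0.45 0.57] [-69.75 -37.18] 59.62706174937286 24.999479949474335 [653.4  20.6 196.5] 21.35
```

View pics/i.png

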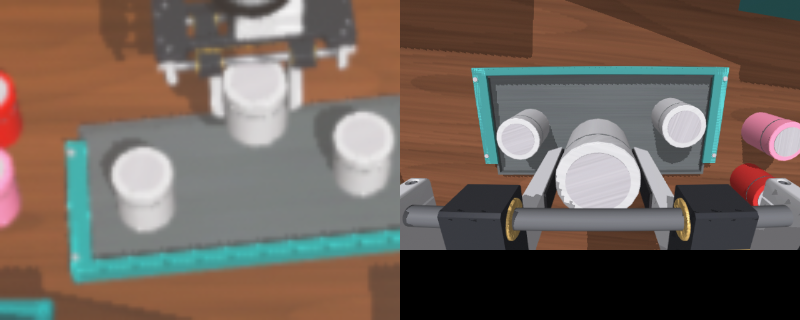

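The full tin is held upright about 148 mm up, the other two stand, and the tray is home.

```bash
python3 -c "
from cell import job; print(job.sign_off())"
```

```text
the job is handed in; nothing more can be done
None
```

The job is handed in: the tray is home against the stop, and the middle tin (about 3.4 N, taken as the heaviest without weighing the other two, since a lighter tin weighs at most 2.25 N) is held upright about 15 cm above the tray, with the other two still standing on it.

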